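Put the trays on the tiered counter stand

TASK

Build up the two-tier counter stand: set the larger steel tray on the lower shoulders of the four posts and the smaller tray on the upper shoulders, each level and fully home with a post through every corner hole. Lower them gently, without dropping or slamming them, and leave the bottles, tub and plates around them where they stand.

Things in the scene. Friction and masses are not known exactly. Their poses are not given: they have to be found in the camera images.
- stand: stand, fixed, in any of three places: black base 150 (x) x 190 (y) x 12 mm, four upright stepped steel posts at (x,y) = (50,70), (50,-70), (-50,55), (-50,-55) mm, so the back pair is wider apart. Origin at the centre of the base's underside; x to its back, y to its left, z up, as for all its points
- stand_lower (a point): point on the stand's centre line at the height of the lower shoulders (55 mm over the table), where the centre of the lower tray's underside belongs. The posts are 28 mm thick up to these shoulders and 18 mm thick from there to the upper shoulders
- stand_upper (a point): point on the stand's centre line at the height of the upper shoulders (135 mm over the table), where the centre of the upper tray's underside belongs. Above them the posts are 10 mm thick up to 163 mm over the table, then taper to 3.6 mm tips at 178 mm
- large_tray_mid (a point): the larger, 152 (x) x 200 (y) mm pressed-steel tray, loose, flat on the table in any of three places, about 0.42 kg. Point at its centre, 29 mm above its underside; x to its back, y to its left, z up, as for all its points. Floor 5 mm thick; rims 12 mm high, but a 30 mm back guard at x = +76 mm. Grasp it by the dark bar over its centre, along y, fingers closing along x
- small_tray_mid (a point): the smaller, 130 (x) x 172 (y) mm pressed-steel tray, loose, flat on the table in any of three places, about 0.33 kg. Point at its centre, 29 mm above its underside; x to its back, y to its left, z up, as for all its points. Floor 5 mm thick; rims 12 mm high, but a 30 mm back guard at x = +65 mm. Grasp it by the dark bar over its centre, along y, fingers closing along x
- large_tray: the large tray's underside centre (29 mm below large_tray_mid, same axes). Its carrying bar: 60 mm long along y, 12 mm thick in x, 38 to 58 mm above the underside, middle at 48 mm; it stands on two 9 mm wide legs at y = +-25.5 mm
- large_tray_bl (a point): centre of the large tray's back-left hole, at (50,70) mm from the tray's centre, level with its underside. The four round holes are 22 mm wide, at (50,70), (50,-70), (-50,55), (-50,-55) mm, like the posts
- large_tray_fr (a point): centre of the large tray's front-right hole, at (-50,-55) mm from the tray's centre, level with its underside
- small_tray: the small tray's underside centre (29 mm below small_tray_mid, same axes). Its carrying bar: 60 mm long along y, 12 mm thick in x, 38 to 58 mm above the underside, middle at 48 mm; it stands on two 9 mm wide legs at y = +-25.5 mm
- small_tray_bl (a point): centre of the small tray's back-left hole, at (50,70) mm from the tray's centre, level with its underside. The four round holes are 13.5 mm wide, at (50,70), (50,-70), (-50,55), (-50,-55) mm, like the posts
- small_tray_fr (a point): centre of the small tray's front-right hole, at (-50,-55) mm from the tray's centre, level with its underside
- stand_lower_bl (a point): axis of the stand's back-left post at the height of its lower shoulder
- stand_lower_fr (a point): axis of the stand's front-right post at the height of its lower shoulder
- stand_upper_bl (a point): axis of the stand's back-left post at the height of its upper shoulder
- stand_upper_fr (a point): axis of the stand's front-right post at the height of its upper shoulder
- jug_mid (a point): blue closed bottle with a narrow neck, 70 mm across, 240 mm tall, loose, standing upright on the table; bystander. Point at its centre, half-way up
- bleach_mid (a point): white closed bottle with grey cap, 66 mm across, 210 mm tall, loose, standing upright on the table; bystander. Point at its centre, half-way up
- tub_mid (a point): red open tub, up to 98 mm across, 85 mm tall, loose, standing upright on the table; bystander. Point at its centre, half-way up
- plates_mid (a point): stack of five small dark plates, 88 mm across, 40 mm tall, loose, standing upright on the table; bystander. Point at its centre, half-way up
Things that resemble listed ones, but are neither listed nor needed, are in the scene too. Several things have the shape of the stand; the one meant has the colours described above.

How it is judged (in metres and radians):
On the way, in this order (a step that is already met when the one before it is completed fails the run):
1. the larger tray is fully home on the lower shoulders (distance between large_tray_bl and stand_lower_bl below 0.006 m and distance between large_tray_fr and stand_lower_fr below 0.006 m and angle between large_tray_mid's own z axis and vertical below 0.035 rad), for 0.2 s.
2. the smaller tray is fully home on the upper shoulders (distance between small_tray_bl and stand_upper_bl below 0.006 m and distance between small_tray_fr and stand_upper_fr below 0.006 m and angle between small_tray_mid's own z axis and vertical below 0.035 rad), for 0.2 s.
At the end, for the whole second after the job is handed in: The larger tray rests on the lower shoulders and the smaller on the upper ones: on each, the back-left and front-right holes lie within 6 mm of their own posts' shoulder points, the tray is level within 0.035 rad, and both are at rest (all of step 1 and all of step 2 and linear speed of each of large_tray, small_tray below 0.02 m/s); the robot touches nothing.
It fails at once if the tall blue bottle is moved more than 30 mm or tipped over (distance of jug_mid from where it was at the start of the episode above 0.03 m or angle between jug_mid's own z axis and vertical above 0.4 rad).
It fails at once if the tall white bottle is moved more than 30 mm or tipped over (distance of bleach_mid from where it was at the start of the episode above 0.03 m or angle between bleach_mid's own z axis and vertical above 0.4 rad).
It fails at once if the red tub is moved more than 30 mm or tipped over (distance of tub_mid from where it was at the start of the episode above 0.03 m or angle between tub_mid's own z axis and vertical above 0.4 rad).
It fails at once if the stack of dark plates is moved more than 30 mm or tipped over (distance of plates_mid from where it was at the start of the episode above 0.03 m or angle between plates_mid's own z axis and vertical above 0.4 rad).
It fails at once if a tray is dropped or slammed on the stand (over 60 N) (contact force between any of large_tray, small_tray and stand above 60 N).
It also fails if it takes over 72 s, if anything falls off the work surface, if the arm or the gripper's body presses on something with over 40 N, if the wrist force passes 120 N, or if a joint passes its speed limit or range.

ROBOT

A 7-joint arm with a two-finger parallel gripper is mounted at the origin on the work surface. World frame = base frame: x ahead of the robot, y to its left, z up, the work surface at z = 0. Lengths are in mm, angles in rad, forces in N, time in s.
With the tool pointing down it reaches from about 400 to 925 mm from the base axis. Payload 4.1 kg.
Tool frame: the origin (TCP) lies midway between the tips of the shut fingers; the grasp point (between the pads) lies 19 mm behind it; z points along the fingers, y is the line along which they close (so a half turn about z gives the same grasp; the last joint's range is limited). The gripper opens to 85 mm and grips with 20 to 120 N. Pads are 22 mm wide; open, the fingers measure 114 mm over their backs; the gripper's body (76 mm by 85 mm) begins 54 mm behind the grasp point. The pads swing forward as they close: fully open they stand 13 mm farther back than shut.
Start: joints at [1.085, 0.398, 0.045, 1.537, -0.019, 1.207, -0.051], TCP at [245.236, -601.999, 231.347] pointing down, gripper open.
Joint ranges: [-2.82, 2.82], [-0.49, 2.23], [-1.37, 1.46], [0, 2.46], [-1.36, 4.5], [0.23, 2], [-2.94, 2.94]. Speed limits (rad/s): [2.57, 2.57, 3.14, 3.14, 3.14, 3.14, 3.14].

INTERFACE

Orientations are given as a rotation vector (axis times angle).
In Python, from station import telemetry, cams, job gives the robot as it stands.
- The arm moves only by the tool jog_arm, never from a script. Its argument "series" is a list that holds one entry, the list of rows, each a list of 5 numbers: the finger opening in mm, from 0 to 85.4, then the shift along the tool's x, y, z in units of 25 mm (1.0 is 25 mm), then the turn about the tool's z in units of 10 degrees (1.0 is 10 degrees). In form: [[[grip, tx, ty, tz, twist], ...]]. A call has 1 to 8 rows; each row shifts and turns the commanded pose from where the row before left it, along the tool's axes as they then stand; what a row does not reach is not made up. A row lasts 1/8 s, in which the tool goes at most 62.5 mm and 10.7 degrees, less where a joint would pass 70% of its speed; a pose out of reach is approached as far as the arm can. A call is refused whole if a number of a shift passes 1 or a number of a turn 1, either way. A call with a gripper value outside its range is refused whole. The fingers move at their own pace and stop on an object; "grip_force" is the grip in N (left out, the last holds). Time passes only in rows, so rows that do not move let the fingers close. It gives the time, the measured TCP pose, the force, the opening and the grip force at its end, in the units of the state.
- telemetry.get_obs(): the state, without advancing time (a new reading comes with each control period).
- cams.camera(name): name is "side" or "top"; returns (picture, depth): 400x640x3 uint8, red, green, blue; 400x640 float32, mm along the optical axis (not along the pixel's ray), 0 where there is no reading.
- cams.camera_params(name): a dict with "fx", "fy", "cx", "cy" (pixels), "world_from_camera" (4x4, takes a point from camera to world coordinates). Camera axes: x right, y up, looking along -z (the intrinsics and any distortion apply to the point x, -y, -z); pixel columns grow to the right and rows downward; lengths in mm; the calibration is good to about 2 mm. A picture is of the moment at which its call begins. camera_params takes no time and is no camera call.
- job.job_done(): hands the job in; it is judged then, once.
Trained networks look in the newest picture that a camera, given by its name, has taken for a name from the list of things; names that differ only in an ending like _2 or _b are one class to them, and where a whole thing is asked for, a point or a joint stands for the part that bears it (a point fixed in the world has none). Each returns a list of dicts, best first, with "p" (0 to 1); they miss things now and then, are a little off and sometimes report something else, mostly with a low value. They report only what shows in the picture. A call takes as long as a camera call. They do not tell look-alikes from the thing itself.
- cams.spot_in(camera, thing): "position" ([row, column] in pixels, amid what is visible of it).
- cams.trace(camera, thing): "mask" (400x640 bool, what is visible of it) and "position" ([row, column] in pixels, amid what is visible of it).
- cams.tip_of(camera, thing): "position" ([row, column] in pixels: a listed point, or the origin of a listed thing).
The state is a dict: "time_s": time; "qpos": joint angles; "dq": joint speeds; "effort": joint torques, N m; "tool_pos": TCP position; "ee_rot": TCP orientation; "wrist_force": force on the tool from outside, world axes, zero at the start; "wrist_torque": the same for the moment, N m; "grip_width": opening from 0.0 (shut) to 1.0 (fully open); "grasp_force": force on a finger pad.
Only numpy, scipy, OpenCV 4.12 (cv2) and the standard library are available. Lean on these libraries where they do the work, as an engineer would, in place of code of your own. Each camera call takes 0.05 s, during which the arm holds its last target. There are 200 camera calls.

## Working session

There is one attempt and no reset: what is moved stays moved. The work goes in short steps, Python scripts to look and compute and a tool call to move; the robot and the scene stay as the last step left them, time stands still between calls to the robot, and variables do not carry over. Pictures are saved under pics/ and viewed, at most 10 in all, crops included, and the job is handed in when it is done.

Besides the shell and the picture viewer there is one more tool, called after "Emit:" by a JSON object that holds its "fn" and its "kwargs", one argument or row to a line. jog_arm: Moves the arm, as the interface text tells. Its arguments: {"type":"object","properties":{"series":{"type":"array","items":{"type":"array","items":{"type":"array","items":{"type":"number"}}}},"grip_force":{"type":"number"}},"required":["series"]}

```bash
mkdir -p pics; ls
python3 - <<'E'
from station import telemetry,cams,job
import cv2,numpy as np
o=telemetry.get_obs();print(o)
for n in('top','side'):
    p,d=cams.camera(n);cv2.imwrite(f'pics/{n}0.png',p[:,:,::-1]);np.savez(f'{n}0.npz',p=p,d=d)
    c=cams.camera_params(n);print(n,c)
    for t in('stand','large_tray','small_tray'):
        print(n,t,[(np.round(x['position']),round(x['p'],2)) for x in cams.spot_in(n,t)])
E
```

```text
pics
{'time_s': 0.0, 'qpos': array([ 1.08501418,  0.39914974,  0.04501343,  1.53790646, -0.0186753 ,
        1.20689171, -0.05068098]), 'dq': array([ 0.00036522, -0.00036307, -0.00055424,  0.00064667, -0.00030969,
        0.00082234,  0.00055188]), 'effort': array([ 1.02131730e-04, -4.75132620e+01,  1.36461508e+00, -2.54222435e+01,
        1.15673494e-02,  9.59256344e-03,  2.92908290e-06]), 'tool_pos': array([ 244.96703528, -601.37650044,  230.27859903]), 'ee_rot': array([-3.08114989e+00, -6.03661436e-01,  8.09230472e-04]), 'wrist_force': array([-0.13092497,  0.45798516, -0.29960508]), 'wrist_torque': array([-0.03366596,  0.02787787,  0.05545232]), 'grasp_force': 0.0, 'grip_width': 1.0030566822722033}
top {'fx': 363.74140507660337, 'fy': 363.74140507660337, 'cx': 322.35965051409386, 'cy': 197.07335675260614, 'world_from_camera': array([[ 4.27489069e-03,  9.94752821e-01, -1.02218152e-01,
         3.28248747e+02],
       [-9.99941391e-01,  3.23552138e-03, -1.03317865e-02,
        -6.53415776e+01],
       [-9.94684479e-03,  1.02256328e-01,  9.94708351e-01,
         1.45078682e+03],
    
[... 227 characters left out ...]
op small_tray [(array([172., 309.]), 0.7)]
side {'fx': 450.0383731281691, 'fy': 450.0383731281691, 'cx': 320.3126647515942, 'cy': 195.21337209370228, 'world_from_camera': array([[-9.44809472e-01,  2.35821582e-01, -2.27427448e-01,
         8.69812069e+01],
       [-3.27288299e-01, -6.48142382e-01,  6.87600045e-01,
         1.04931511e+03],
       [ 1.47455630e-02,  7.24085378e-01,  6.89552706e-01,
         1.17362534e+03],
       [ 0.00000000e+00,  0.00000000e+00,  0.00000000e+00,
         1.00000000e+00]])}
side stand [(array([159., 334.]), 0.88), (array([132., 386.]), 0.7), (array([178., 402.]), 0.6)]
side large_tray [(array([290., 261.]), 0.7)]
side small_tray [(array([210., 282.]), 0.57)]
```

View pics/top0.png

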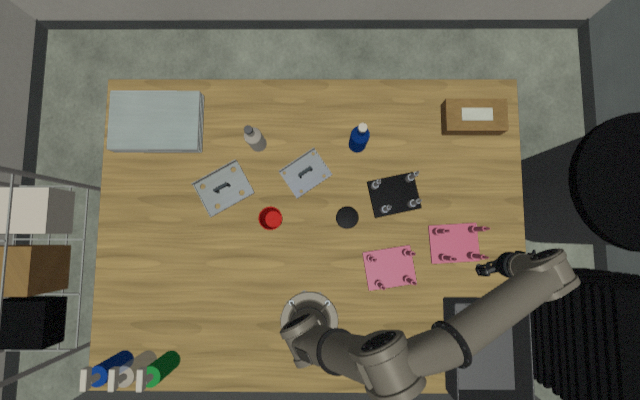

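View pics/side0.png

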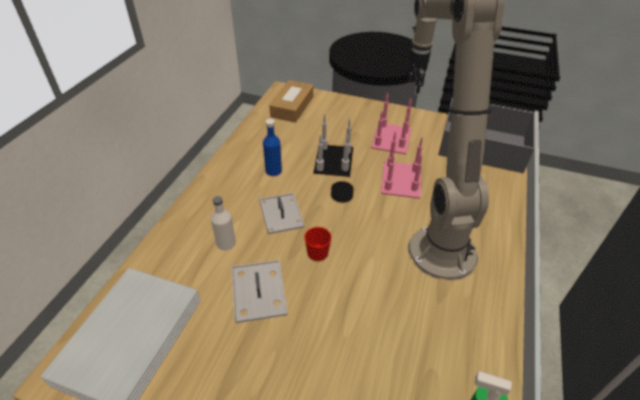

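```bash
cat > h.py <<'E'
from station import telemetry,cams,job
import cv2,numpy as np
def P(n):
    c=cams.camera_params(n);return c,np.array(c['world_from_camera'])
def proj(n,X):
    c,T=P(n);X=np.atleast_2d(X);q=(np.c_[X,np.ones(len(X))]@np.linalg.inv(T).T)[:,:3]
    return np.c_[c['cy']-c['fy']*q[:,1]/-q[:,2], c['cx']+c['fx']*q[:,0]/-q[:,2]] # row,col
def cloud(n,d):
    c,T=P(n);v,u=np.mgrid[:400,:640].astype(float)
    q=np.stack([(u-c['cx'])/c['fx']*d,-(v-c['cy'])/c['fy']*d,-d,np.ones_like(d)],-1)
    return (q@T.T)[...,:3]
def atz(n,rc,z):
    c,T=P(n);r=T[:3,:3]@np.array([(rc[1]-c['cx'])/c['fx'],-(rc[0]-c['cy'])/c['fy'],-1]);o=T[:3,3]
    return o+r*(z-o[2])/r[2]
E
python3 - <<'E'
from h import *
Z=dict(large_tray_mid=29,large_tray=0,large_tray_bl=0,large_tray_fr=0,small_tray_mid=29,small_tray=0,small_tray_bl=0,small_tray_fr=0,stand_lower_bl=55,stand_lower_fr=55,stand_upper_bl=135,stand_upper_fr=135,stand_lower=55,stand_upper=135,jug_mid=120,bleach_mid=105,tub_mid=42,plates_mid=20)
for t,z in Z.items():
    for n in('top','side'):
        print(t,n,[(np.round(x['position'],1).tolist(),round(x['p'],2),np.round(atz(n,x['position'],z)[:2],1).tolist()) for x in cams.tip_of(n,t) if x['p']>.3])
for n in('top','side'):
    f=np.load(n+'0.npz');p=f['p'];d=f['d'];X=cloud(n,d);print(n,'table z',np.median(X[...,2][(d>0)&(abs(X[...,2])<25)]))
p=np.load('top0.npz')['p'][:,:,::-1]
a=cv2.resize(p[140:235,185:435],None,fx=3.2,fy=3.2,interpolation=cv2.INTER_CUBIC)
h=cloud('top',np.load('top0.npz')['d'])[...,2][140:235,185:435]
b=cv2.applyColorMap(cv2.resize(np.clip(h*3,0,255).astype(np.uint8),None,fx=3.2,fy=3.2,interpolation=cv2.INTER_NEAREST),cv2.COLORMAP_JET)
# top
cv2.imwrite('pics/crop.png',np.vstack([a,b])[:600])
E
```

```text
large_tray_mid top [([186.3, 222.2], 0.7, [515.9, 345.5])]
large_tray_mid side [([286.4, 257.7], 0.7, [511.7, 352.0])]
large_tray top [([188.6, 222.7], 0.82, [510.4, 351.6]), ([219.6, 347.5], 0.48, [387.5, -150.8])]
large_tray side [([136.7, 334.1], 0.72, [539.0, -493.1]), ([293.9, 257.1], 0.59, [512.6, 360.0]), ([193.9, 342.5], 0.55, [397.2, -156.6])]
large_tray_bl top [([189.5, 207.4], 0.6, [506.5, 413.3])]
large_tray_bl side [([311.1, 243.5], 0.97, [525.1, 428.3])]
large_tray_fr top [([187.8, 238.5], 0.61, [513.8, 287.8])]
large_tray_fr side [([313.3, 245.5], 0.55, [516.3, 433.1]), ([213.1, 282.0], 0.44, [573.8, 15.3])]
small_tray_mid top [([172.6, 301.4], 0.68, [571.5, 32.8]), ([185.9, 221.5], 0.35, [517.5, 348.3]), ([200.0, 419.3], 0.34, [464.1, -430.2])]
small_tray_mid side [([207.8, 278.9], 0.96, [582.3, 20.3]), ([143.6, 320.3], 0.53, [567.3, -388.6])]
small_tray top [([172.8, 307.6], 0.86, [575.7, 9.8])]
small_tray side [([214.5, 280.0], 0.6, [577.9, 24.3]), ([286.6, 256.0], 0.47, [527.2, 336.7])]
small_tray_bl top [([173.1, 281.0], 0.92, [574.2, 117.3]), ([172.3, 310.3], 0.7
[... 2070 characters left out ...]
 393.5], 0.74, [308.0, -569.3])]
jug_mid top [([138.4, 360.0], 0.8, [685.8, -191.2])]
jug_mid side [([231.1, 270.7], 0.74, [527.0, 205.4]), ([146.4, 270.7], 0.65, [701.2, -192.1])]
bleach_mid top [([135.9, 251.5], 0.88, [698.9, 218.4])]
bleach_mid side [([225.2, 223.9], 0.77, [684.2, 221.1])]
tub_mid top [([221.1, 270.2], 0.83, [378.8, 150.9])]
tub_mid side [([248.4, 313.4], 0.97, [399.4, 164.9])]
plates_mid top [([216.0, 346.2], 0.77, [400.8, -144.5]), ([187.3, 222.5], 0.57, [513.1, 346.8])]
plates_mid side [([194.0, 340.2], 0.61, [399.9, -132.6]), ([144.3, 319.1], 0.37, [574.2, -393.6]), ([135.2, 333.5], 0.35, [537.1, -476.3])]
top table z 0.8574736374134773
side table z 0.1785163075149967
```

View pics/crop.png

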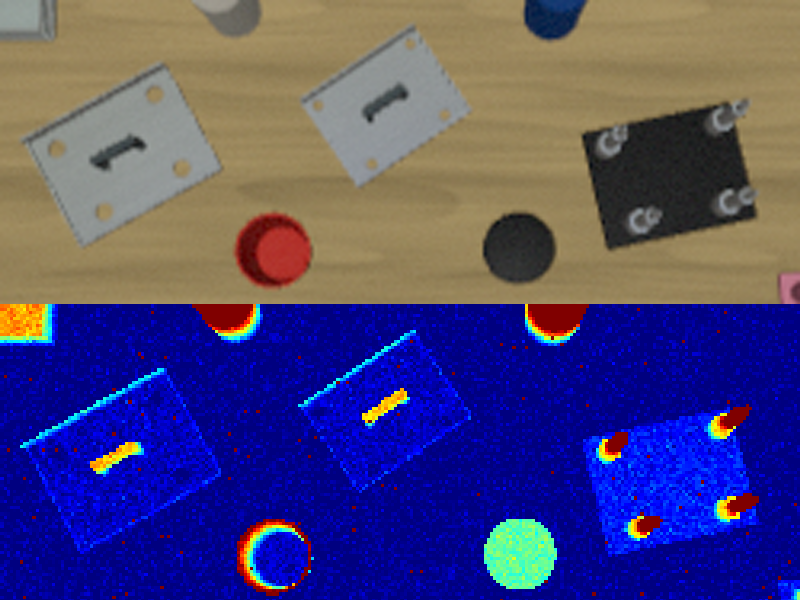

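```bash
cat > fit.py <<'E'
from h import *
from scipy.optimize import least_squares
HO=np.array([[50,70],[50,-70],[-50,55],[-50,-55.]])
def T2(q,X):
    c,s=np.cos(q[2]),np.sin(q[2]);return np.asarray(X)@np.array([[c,s],[-s,c]])+q[:2]
def inv2(q,X):
    c,s=np.cos(q[2]),np.sin(q[2]);return (np.asarray(X)-q[:2])@np.array([[c,-s],[s,c]])
def stand_fit(n,d,q0):
    X=cloud(n,d).reshape(-1,3);L=inv2(q0,X[:,:2])
    m=(abs(L[:,0])<90)&(abs(L[:,1])<105)&(X[:,2]>22)&(X[:,2]<160)&(abs(X[:,2]-55)>3)&(abs(X[:,2]-135)>3)&(d.ravel()>0)
    X=X[m];r=np.where(X[:,2]<55,14,np.where(X[:,2]<135,9,5))
    def f(q):
        D=np.linalg.norm(inv2(q,X[:,:2])[:,None]-HO,axis=2).min(1);return D-r
    s=least_squares(f,q0,loss='soft_l1',f_scale=2);return s.x,len(X),np.median(abs(s.fun))
def tray_fit(n,p,d,q0,hx,hy,zoff=0,hz=3):
    """outline + holes: hole centroids by saturation inside predicted discs, bar by depth"""
    X=cloud(n,d);z=X[...,2]-zoff
    q=np.array(q0,float);S=cv2.cvtColor(p,cv2.COLOR_RGB2HSV)[...,1].astype(float)
    for it in range(4):
        P_=proj(n,np.c_[T2(q,HO),np.full(4,zoff+hz)])
        obs=[]
        for rc in P_:
            r,c=np.round(rc).astype(int);w=S[r-4:r+5,c-4:c+5];v,u=np.mgrid[r-4:r+5,c-4:c+5]
            w=np.clip(w-np.percentile(w,40)-10,0,None);obs.append([(w*v).sum()/w.sum(),(w*u).sum()/w.sum()])
        s=least_squares(lambda k:(proj(n,np.c_[T2(k,HO),np.full(4,zoff+hz)])-obs).ravel(),q);q=s.x
    L=inv2(q,X[...,:2]);m=(d>0)&(z>40)&(z<70)&(abs(L[...,0])<30)&(abs(L[...,1])<50)
    return q,np.round(s.fun,1),np.round(L[m].mean(0),1),m.sum()
E
python3 - <<'E'
from fit import *
for n in('top','side'):
    f=np.load(n+'0.npz');p,d=f['p'],f['d']
    print(n,'stand',stand_fit(n,d,[490,-330,.21]))
    print(n,'L',tray_fit(n,p,d,[511,350,.49],76,100))
    print(n,'S',tray_fit(n,p,d,[577,18,.56],65,86))
o=[telemetry.get_obs()['tool_pos'] for _ in range(3)];print(o)
E
```

```text
top stand (array([ 4.86786523e+02, -3.34515288e+02,  2.11757443e-01]), 181, np.float64(0.4577409903045728))
top L (array([511.52323427, 347.7353473 ,   0.51899692]), array([-0., -0., -0.,  0., -0.,  0.,  0., -0.]), array([-3.5, -1.1]), np.int64(63))
top S (array([5.69342895e+02, 9.41645995e+00, 5.49826450e-01]), array([ 0.3,  2.5,  2.1, -1.1, -1.2, -1. , -1.1, -0.4]), array([6.6, 5.2]), np.int64(57))
side stand (array([ 4.89461503e+02, -3.32525431e+02,  2.13001899e-01]), 448, np.float64(1.723416346438376))
side L (array([513.9081845 , 347.52979361,   0.51861072]), array([-0., -0.,  0., -0.,  0.,  0.,  0.,  0.]), array([-0.5,  7.5]), np.int64(82))
side S (array([578.55015135,  18.59719318,   0.58875227]), array([-2. ,  1.5,  0.2,  1.9,  0.6, -1.2,  1.6, -2.3]), array([-0.9,  9.5]), np.int64(58))
[array([ 245.24840152, -601.9924643 ,  231.33746814]), array([ 245.24840152, -601.9924643 ,  231.33746814]), array([ 245.24840152, -601.9924643 ,  231.33746814])]
```

```bash
cat > plan.py <<'E'
from h import *
def state():
    o=telemetry.get_obs();r=cv2.Rodrigues(np.array(o['ee_rot']))[0]
    return o,np.array(o['tool_pos']),np.arctan2(r[1,1],r[0,1])
def plan(wps,p=None,a=None,vmax=25.,grip=85,nmin=1):
    if p is None:_,p,a=state()
    rows=[]
    for w in wps:
        w=np.array(w,float);da=(w[3]-a+np.pi)%(2*np.pi)-np.pi
        N=nmin
        while 1:
            out=[];ok=1
            for i in range(N):
                t=a+da*i/N;d=(w[:3]-p)/N;y=np.array([np.cos(t),np.sin(t)]);x=np.array([-y[1],y[0]])
                u=[d[:2]@x/25,d[:2]@y/25,-d[2]/25,-np.degrees(da)/N/10]
                ok&=max(map(abs,u[:3]))<=vmax/25 and abs(u[3])<=1
                out.append([grip]+[round(k,2) for k in u])
            if ok:break
            N+=1
        rows+=out;p=w[:3];a=w[3]
    for i in range(0,len(rows),8):print(str([rows[i:i+8]]).replace(' ',''))
E
python3 - <<'E'
from plan import *
print(state()[1:],telemetry.get_obs()['time_s'])
plan([(500,-250,240,-.46),(540,60,240,.1),(512.7,347.6,110,.519)])
E
```

```text
(array([ 245.24840152, -601.9924643 ,  231.33746814]), np.float64(-1.1838770916550845)) 2.2
[[[85,np.float64(0.82),np.float64(-0.51),np.float64(-0.02),np.float64(-0.23)],[85,np.float64(0.84),np.float64(-0.48),np.float64(-0.02),np.float64(-0.23)],[85,np.float64(0.86),np.float64(-0.44),np.float64(-0.02),np.float64(-0.23)],[85,np.float64(0.87),np.float64(-0.41),np.float64(-0.02),np.float64(-0.23)],[85,np.float64(0.89),np.float64(-0.37),np.float64(-0.02),np.float64(-0.23)],[85,np.float64(0.9),np.float64(-0.34),np.float64(-0.02),np.float64(-0.23)],[85,np.float64(0.92),np.float64(-0.3),np.float64(-0.02),np.float64(-0.23)],[85,np.float64(0.93),np.float64(-0.26),np.float64(-0.02),np.float64(-0.23)]]]
[[[85,np.float64(0.94),np.float64(-0.23),np.float64(-0.02),np.float64(-0.23)],[85,np.float64(0.95),np.float64(-0.19),np.float64(-0.02),np.float64(-0.23)],[85,np.float64(0.95),np.float64(-0.15),np.float64(-0.02),np.float64(-0.23)],[85,np.float64(0.96),np.float64(-0.11),np.float64(-0.02),np.float64(-0.23)],[85,np.float64(0.96),np.float64(-0.07),np.float64(-0.02),np.float64(-0.23)],[85,np.float64(0
[... 1520 characters left out ...]
.07),np.float64(0.43),np.float64(-0.2)],[85,np.float64(0.96),np.float64(0.11),np.float64(0.43),np.float64(-0.2)],[85,np.float64(0.95),np.float64(0.14),np.float64(0.43),np.float64(-0.2)],[85,np.float64(0.95),np.float64(0.17),np.float64(0.43),np.float64(-0.2)],[85,np.float64(0.94),np.float64(0.21),np.float64(0.43),np.float64(-0.2)],[85,np.float64(0.93),np.float64(0.24),np.float64(0.43),np.float64(-0.2)],[85,np.float64(0.92),np.float64(0.27),np.float64(0.43),np.float64(-0.2)]]]
[[[85,np.float64(0.91),np.float64(0.3),np.float64(0.43),np.float64(-0.2)],[85,np.float64(0.9),np.float64(0.33),np.float64(0.43),np.float64(-0.2)],[85,np.float64(0.89),np.float64(0.37),np.float64(0.43),np.float64(-0.2)]]]
```

Emit:
{"fn": "jog_arm", "kwargs": {
  "series": [
    [[85,0.8,-0.5,0,-0.23],[85,0.85,-0.5,0,-0.23],[85,0.85,-0.45,0,-0.23],[85,0.85,-0.4,0,-0.23],[85,0.9,-0.35,0,-0.23],[85,0.9,-0.35,0,-0.23],[85,0.9,-0.3,0,-0.23],[85,0.95,-0.25,0,-0.23]]
  ]
}}

```text
time_s: 3.2
tool_pos: [358.8, -445.0, 231.4]
ee_rot: [2.945, 1.093, -0.0]
wrist_force: [0.5, -0.2, -0.5]
grip_width: 0.995
grasp_force: 0.0
```

Emit:
{"fn": "jog_arm", "kwargs": {
  "series": [
    [[85,0.95,-0.25,0,-0.23],[85,0.95,-0.2,0,-0.23],[85,0.95,-0.15,0,-0.23],[85,0.95,-0.1,0,-0.23],[85,0.95,-0.05,0,-0.23],[85,0.95,0,0,-0.23],[85,0.95,0,0,-0.23],[85,0.95,0.05,0,-0.23]]
  ]
}}

```text
time_s: 4.2
tool_pos: [472.1, -290.1, 231.3]
ee_rot: [2.733, 1.55, -0.0]
wrist_force: [0.1, 0.2, 0.1]
grip_width: 0.999
grasp_force: 0.0
```

Emit:
{"fn": "jog_arm", "kwargs": {
  "series": [
    [[85,0.95,0.1,0,-0.23],[85,0.95,0.1,0,-0.23],[85,0.9,-0.3,0,-0.25],[85,0.9,-0.25,0,-0.25],[85,0.95,-0.25,0,-0.25],[85,0.95,-0.2,0,-0.25],[85,0.95,-0.15,0,-0.25],[85,0.95,-0.1,0,-0.25]]
  ]
}}

```text
time_s: 5.2
tool_pos: [518.2, -108.6, 231.4]
ee_rot: [2.429, 1.992, -0.0]
wrist_force: [0.3, -0.9, -0.5]
grip_width: 0.995
grasp_force: 0.0
```

Emit:
{"fn": "jog_arm", "kwargs": {
  "series": [
    [[85,0.95,-0.05,0,-0.25],[85,0.95,-0.05,0,-0.25],[85,0.95,0,0,-0.25],[85,0.95,0.05,0,-0.25],[85,0.95,0.1,0,-0.25],[85,0.95,0.15,0,-0.25],[85,0.95,0.2,0,-0.25],[85,0.95,0,0.4,-0.2]]
  ]
}}

```text
time_s: 6.2
tool_pos: [537.8, 81.3, 221.6]
ee_rot: [2.056, 2.374, 0.003]
wrist_force: [0.4, -1.0, 0.0]
grip_width: 0.994
grasp_force: 0.0
```

```bash
sed -i 's/round(k,2) for/round(float(k),2) for/' plan.py
python3 - <<'E'
from plan import *
print(state()[1:],state()[0]['qpos'])
plan([(512.7,347.6,90,.519)])
E
```

```text
(array([537.8323988 ,  81.26012954, 221.5514152 ]), np.float64(0.14308704526235239)) [ 0.24995955  0.25154886 -0.56571753  1.7926421   0.14762596  1.13753979
 -0.22039103]
[[[85,0.97,0.05,0.48,-0.2],[85,0.97,0.08,0.48,-0.2],[85,0.97,0.11,0.48,-0.2],[85,0.96,0.15,0.48,-0.2],[85,0.96,0.18,0.48,-0.2],[85,0.95,0.21,0.48,-0.2],[85,0.94,0.24,0.48,-0.2],[85,0.93,0.28,0.48,-0.2]]]
[[[85,0.92,0.31,0.48,-0.2],[85,0.91,0.34,0.48,-0.2],[85,0.9,0.37,0.48,-0.2]]]
```

Emit:
{"fn": "jog_arm", "kwargs": {
  "series": [
    [[85,0.97,0.05,0.48,-0.2],[85,0.97,0.1,0.48,-0.2],[85,0.97,0.1,0.48,-0.2],[85,0.96,0.15,0.48,-0.2],[85,0.96,0.2,0.48,-0.2],[85,0.95,0.2,0.48,-0.2],[85,0.95,0.25,0.48,-0.2],[85,0.93,0.3,0.48,-0.2]]
  ]
}}

```text
time_s: 7.2
tool_pos: [519.1, 275.3, 124.2]
ee_rot: [-1.706, -2.638, 0.001]
wrist_force: [-0.1, -0.0, -0.2]
grip_width: 0.997
grasp_force: 0.0
```

Emit:
{"fn": "jog_arm", "kwargs": {
  "series": [
    [[85,0.92,0.3,0.48,-0.2],[85,0.91,0.35,0.48,-0.2],[85,0.9,0.35,0.48,-0.2],[85,0,0,0,0]]
  ]
}}

```text
time_s: 7.7
tool_pos: [509.9, 348.7, 87.8]
ee_rot: [-1.562, -2.723, 0.002]
wrist_force: [-0.2, -0.3, 1.1]
grip_width: 0.994
grasp_force: 0.0
```

Run:
```python
from plan import *
from fit import *
o,p,a=state();print(p,a,o['qpos'])
for n in('top','side'):
    P,d=cams.camera(n);np.savez(n+'1.npz',p=P,d=d)
    print(n,'L',tray_fit(n,P,d,[512.7,347.6,.519],76,100))
    print(n,'S',tray_fit(n,P,d,[577,18,.56],65,86))
s=np.load('side1.npz')['p'][:,:,::-1]
cv2.imwrite('pics/side1.png',cv2.resize(s[180:340,200:360],None,fx=3.7,fy=3.7,interpolation=cv2.INTER_CUBIC))
plan([(512.7,347.6,29,.519)],vmax=15)
```

```text
[509.86776805 348.66318223  87.79130619] 0.5293712879821656 [-0.18488958  0.55426503 -0.65162113  1.74178288  0.39134975  0.98109304
 -0.45702412]fit.py:24: RuntimeWarning: invalid value encountered in scalar divide
  w=np.clip(w-np.percentile(w,40)-10,0,None);obs.append([(w*v).sum()/w.sum(),(w*u).sum()/w.sum()])
Traceback (most recent call last):
  File "fit.py", line 25, in tray_fit
    s=least_squares(lambda k:(proj(n,np.c_[T2(k,HO),np.full(4,zoff+hz)])-obs).ravel(),q);q=s.x
ValueError: Residuals are not finite in the initial point.
```

Emit:
{"fn": "jog_arm", "kwargs": {
  "series": [
    [[85,-0.1,0.08,0.5,0.06],[85,0,0,0.5,0],[85,0,0,0.5,0],[85,0,0,0.5,0],[85,0,0,0.35,0],[85,0,0,0,0]]
  ]
}}

```text
time_s: 8.5
tool_pos: [514.6, 344.5, 29.6]
ee_rot: [-1.583, -2.713, 0.002]
wrist_force: [0.1, 0.0, 0.3]
grip_width: 0.997
grasp_force: 0.0
```

Emit:
{"fn": "jog_arm", "kwargs": {
  "series": [
    [[8,0,0,0,0],[8,0,0,0,0],[8,0,0,0,0],[8,0,0,0,0],[8,0,0,0,0],[8,0,0,0,0]]
  ],
  "grip_force": 80
}}

```text
time_s: 9.25
tool_pos: [515.5, 345.1, 30.9]
ee_rot: [1.583, 2.713, 0.001]
wrist_force: [0.3, -1.0, 2.5]
grip_width: 0.129
grasp_force: 79.0
```

Emit:
{"fn": "jog_arm", "kwargs": {
  "series": [
    [[8,0,0,-0.3,0],[8,0,0,-0.7,0],[8,0,0,-1,0],[8,0,0,-1,0],[8,0,0,-1,0],[8,0,0,-1,0],[8,0,0,-1,0],[8,0,0,-1,0]]
  ]
}}

```text
time_s: 10.25
tool_pos: [514.7, 344.7, 206.9]
ee_rot: [1.583, 2.714, -0.0]
wrist_force: [-0.5, -0.0, -4.2]
grip_width: 0.126
grasp_force: 78.1
```

Run:
```python
from plan import *
print(state())
plan([(505,150,245,.2),(485,-150,245,.2),(487,-333,245,.213)])
```

```text
({'time_s': 10.25, 'qpos': array([-0.13809442,  0.43368043, -0.69834525,  1.62782268,  0.29560033,
        1.18875734, -0.38750709]), 'dq': array([ 0.05296001, -0.17673821, -0.06326657, -0.22303187, -0.14029111,
        0.35741261,  0.11118121]), 'effort': array([ -0.37352082, -45.13578057,  -7.08943561, -25.2923727 ,
         0.08520453,  -0.26476624,  -0.09021176]), 'tool_pos': array([514.65726293, 344.68449397, 206.928723  ]), 'ee_rot': array([ 1.58287783e+00,  2.71359694e+00, -4.05781678e-04]), 'wrist_force': array([-0.50348554, -0.04379724, -4.24933754]), 'wrist_torque': array([-0.0321029 , -0.00887053, -0.05510805]), 'grasp_force': 78.08373212814331, 'grip_width': 0.12596085914572597}, array([514.65726293, 344.68449397, 206.928723  ]), np.float64(0.5146769554974824))
[[[85,-0.82,-0.52,-0.19,0.23],[85,-0.84,-0.49,-0.19,0.23],[85,-0.86,-0.45,-0.19,0.23],[85,-0.88,-0.42,-0.19,0.23],[85,-0.9,-0.39,-0.19,0.23],[85,-0.91,-0.35,-0.19,0.23],[85,-0.92,-0.31,-0.19,0.23],[85,-0.93,-0.28,-0.19,0.23]]]
[[[85,-0.97,-0.26,-0.0,-0.0],[85,-0.97,-0.26,-0.0,-0.0],[85,-0.97,-0.26,-0.0,-0.0],[85,-0.97,-0.26,-0.0,-0.0],[85,-0.97,-0.26,-0.0,-0.0],[85,-0.97,-0.26,-0.0,-0.0],[85,-0.97,-0.26,-0.0,-0.0],[85,-0.97,-0.26,-0.0,-0.0]]]
[[[85,-0.97,-0.26,-0.0,-0.0],[85,-0.97,-0.26,-0.0,-0.0],[85,-0.97,-0.26,-0.0,-0.0],[85,-0.97,-0.26,-0.0,-0.0],[85,-0.9,-0.17,-0.0,-0.01],[85,-0.9,-0.17,-0.0,-0.01],[85,-0.9,-0.17,-0.0,-0.01],[85,-0.9,-0.18,-0.0,-0.01]]]
[[[85,-0.9,-0.18,-0.0,-0.01],[85,-0.9,-0.18,-0.0,-0.01],[85,-0.9,-0.18,-0.0,-0.01],[85,-0.9,-0.18,-0.0,-0.01]]]
```

Emit:
{"fn": "jog_arm", "kwargs": {
  "series": [
    [[8,-0.8,-0.5,-0.2,0.23],[8,-0.85,-0.5,-0.2,0.23],[8,-0.85,-0.45,-0.2,0.23],[8,-0.9,-0.4,-0.2,0.23],[8,-0.9,-0.4,-0.2,0.23],[8,-0.9,-0.35,-0.2,0.23],[8,-0.9,-0.3,-0.2,0.23],[8,-0.95,-0.3,-0.1,0.23]]
  ]
}}

```text
time_s: 11.25
tool_pos: [504.8, 149.3, 243.3]
ee_rot: [2.0, 2.422, 0.0]
wrist_force: [0.5, -0.1, -3.5]
grip_width: 0.128
grasp_force: 78.2
```

Emit:
{"fn": "jog_arm", "kwargs": {
  "series": [
    [[8,-0.97,-0.26,0,0],[8,-0.97,-0.26,0,0],[8,-0.97,-0.26,0,0],[8,-0.97,-0.26,0,0],[8,-0.97,-0.26,0,0],[8,-0.97,-0.26,0,0],[8,-0.97,-0.26,0,0],[8,-0.97,-0.26,0,0]]
  ]
}}

```text
time_s: 12.25
tool_pos: [490.5, -51.0, 243.0]
ee_rot: [-1.998, -2.424, 0.0]
wrist_force: [0.9, 0.3, -3.9]
grip_width: 0.126
grasp_force: 78.2
```

Emit:
{"fn": "jog_arm", "kwargs": {
  "series": [
    [[8,-0.97,-0.26,0,0],[8,-0.97,-0.26,0,0],[8,-0.97,-0.26,0,0],[8,-0.97,-0.26,0,0],[8,-0.9,-0.17,0,0],[8,-0.9,-0.17,0,0],[8,-0.9,-0.17,0,0],[8,-0.9,-0.17,0,0]]
  ]
}}

```text
time_s: 13.25
tool_pos: [484.1, -242.5, 243.0]
ee_rot: [-1.998, -2.424, -0.0]
wrist_force: [0.5, 0.1, -3.3]
grip_width: 0.124
grasp_force: 78.2
```

Emit:
{"fn": "jog_arm", "kwargs": {
  "series": [
    [[8,-0.9,-0.17,0,0],[8,-0.9,-0.17,0,0],[8,-0.9,-0.17,0,0],[8,-0.9,-0.17,0,0],[8,0,0,0,0],[8,0,0,0,0]]
  ]
}}

```text
time_s: 14.0
tool_pos: [485.6, -332.3, 242.9]
ee_rot: [-1.996, -2.425, -0.001]
wrist_force: [0.4, 1.0, -3.3]
grip_width: 0.124
grasp_force: 78.2
```

Run:
```python
from plan import *
from fit import *
o,p,a=state();print(p,a,o['qpos'],o['time_s'])
im=[]
for n in('top','side'):
    P,d=cams.camera(n);np.savez(n+'2.npz',p=P,d=d)
    c=(proj(n,[[488,-333,150]])[0]).astype(int);im.append(cv2.resize(P[c[0]-55:c[0]+55,c[1]-73:c[1]+73,::-1],None,fx=5.4,fy=5.4,interpolation=cv2.INTER_CUBIC)[:590])
    print(n,c)
    for t in('large_tray_bl','large_tray_fr'):
        print(t,[(np.round(x['position'],1).tolist(),round(x['p'],2),np.round(atz(n,x['position'],p[2]-30)[:2],1).tolist()) for x in cams.tip_of(n,t) if x['p']>.3])
cv2.imwrite('pics/top2.png',im[0]);cv2.imwrite('pics/side2.png',im[1])
for n in('top','side'):
    f=np.load(n+'1.npz') if n=='x' else np.load(n+'0.npz')
```

```text
[ 485.61773021 -332.31590452  242.88931875] 0.1936022611113393 [ 0.7492844   0.28960059 -0.27469497  1.66712507  0.08229554  1.19685599
  0.64893463] 14.0
top [190 400]
large_tray_bl [([182.2, 383.2], 0.71, [507.4, -261.0])]
large_tray_fr []
side [131 335]
large_tray_bl [([126.3, 320.6], 0.69, [523.5, -257.4])]
large_tray_fr [([108.3, 350.5], 0.97, [454.0, -412.2]), ([148.0, 335.6], 0.58, [431.8, -152.2])]
```

View pics/top2.png

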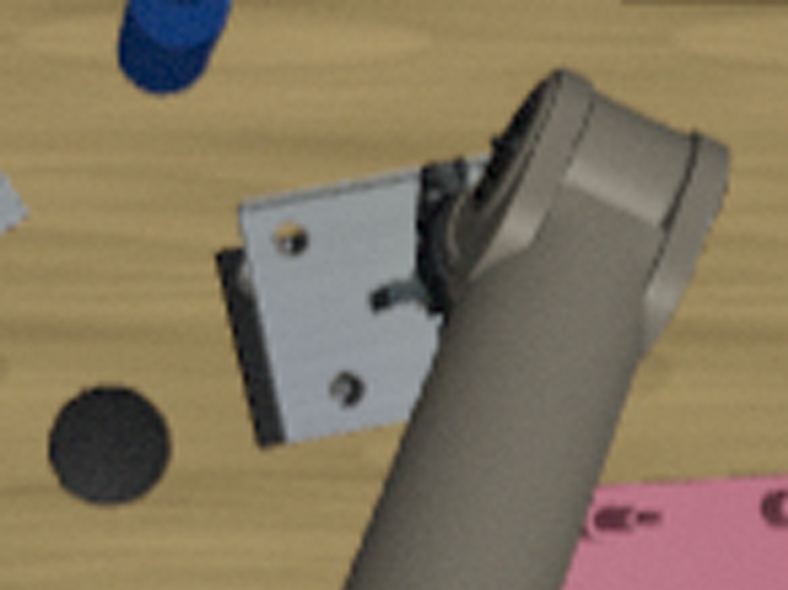

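View pics/side2.png

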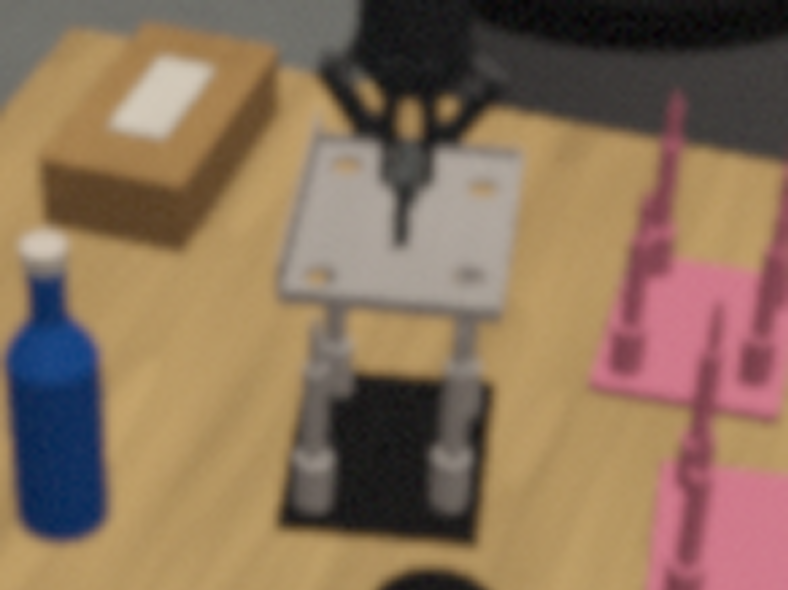

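```bash
cat > hf.py <<'E'
from fit import *
def clickfit(n,idx,rc,z,q0):
    f=lambda k:(proj(n,np.c_[T2(k,HO[idx]),np.full(len(idx),z)])-rc).ravel()
    s=least_squares(f,q0);return np.round(s.x,3),np.round(s.fun,1)
def meas(n,idx,p,z,q0,w=5):
    """hole centroids: pixels differing from the tray's median colour near the predicted holes"""
    q=np.array(q0,float);A=p.astype(float)
    for it in range(5):
        obs=[]
        for rc in proj(n,np.c_[T2(q,HO[idx]),np.full(len(idx),z)]):
            r,c=np.round(rc).astype(int);B=A[r-w:r+w+1,c-w:c+w+1];v,u=np.mgrid[r-w:r+w+1,c-w:c+w+1]
            D=np.linalg.norm(B-np.median(B.reshape(-1,3),axis=0),axis=2);D=np.clip(D-25,0,60)*(np.hypot(v-rc[0],u-rc[1])<w)
            obs.append([(D*v).sum()/D.sum(),(D*u).sum()/D.sum()] if D.sum()>0 else rc)
        q=clickfit(n,idx,np.array(obs),z,q)[0]
    return q,clickfit(n,idx,np.array(obs),z,q)[1],np.round(obs,1).tolist()
E
python3 - <<'E'
from hf import *
z=214.5
print(clickfit('top',[0,2],[[179.3,380.7],[206.9,391.1]],z,[486,-330,.2]))
print(clickfit('side',[0,1,2,3],[[126.9,321.3],[106.2,326.3],[126.7,348.7],[110.4,351.3]],z,[486,-330,.2]))
P=np.load('top2.npz')['p'];print(meas('top',[0,2],P,z,[486,-330,.2]))
P=np.load('side2.npz')['p'];print(meas('side',[0,1,2,3],P,z,[486,-330,.2]))
E
```

```text
(array([ 4.82074e+02, -3.30646e+02,  1.97000e-01]), array([-0.1, -0. ,  0.1,  0. ]))
(array([ 4.84141e+02, -3.32211e+02,  1.97000e-01]), array([-0.2,  0. , -0. , -0.2,  0.1,  0.1,  0.1,  0.1]))
(array([ 4.82741e+02, -3.30415e+02,  1.96000e-01]), array([-0.2, -0.1,  0.2,  0.1]), [[179.2, 380.7], [206.6, 391.0]])
(array([ 4.84605e+02, -3.31980e+02,  1.94000e-01]), array([-3.4,  0.4,  3.1, -0.8,  0.3,  0.1,  0.4,  0.2]), [[130.1, 320.7], [103.1, 326.9], [126.5, 348.5], [110.2, 351.0]])
```

Run:
```python
from hf import *
im=[]
q=[488,-333.5,.213]
for n in('top','side'):
    p=np.load(n+'0.npz')['p'][:,:,::-1]
    c=(proj(n,[[488,-333,90]])[0]).astype(int);h=(37,36) if n=='top' else (37,30);print(n,c-h)
    a=cv2.resize(p[c[0]-37:c[0]+37,c[1]-h[1]:c[1]+h[1]],None,fx=8,fy=8,interpolation=cv2.INTER_CUBIC)
    # 1 px dots: predicted axis points
    for z,col in((12,(255,0,0)),(55,(0,255,0)),(135,(0,255,255)),(178,(0,0,255))):
        for r,cc in proj(n,np.c_[T2(q,HO),np.full(4,z)]):
            cv2.circle(a,(int((cc-c[1]+h[1]+.5)*8),int((r-c[0]+37+.5)*8)),2,col,-1)
    im.append(a[:,:400] if 0 else a)
o=np.hstack(im);print(o.shape);s=800/o.shape[1];cv2.imwrite('pics/st.png',cv2.resize(o,None,fx=s,fy=s))
```

```text
top [155 361]
side [106 304]
(592, 1056, 3)
```

View pics/st.png

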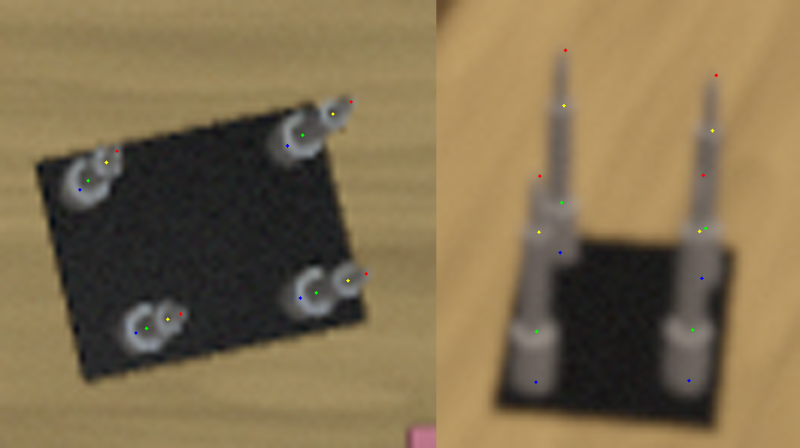

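Emit:
{"fn": "jog_arm", "kwargs": {
  "series": [
    [[8,-0.15,0.17,0.4,-0.1],[8,0,0,0.4,0],[8,0,0,0.3,0],[8,0,0,0,0],[8,0,0,0,0]]
  ]
}}

```text
time_s: 14.92
tool_pos: [490.4, -335.8, 215.7]
ee_rot: [1.975, 2.442, -0.0]
wrist_force: [-0.7, -0.1, -3.9]
grip_width: 0.124
grasp_force: 78.1
```

```bash
cat > look.py <<'E'
from hf import *
from plan import state
import sys
def look(tag,off,stand,base=30.9):
    o,p,a=state();z=p[2]-base;print(p,a,o['wrist_force'],o['time_s'],'under',z)
    im=[]
    for n in('top','side'):
        P,d=cams.camera(n);np.savez(n+tag+'.npz',p=P,d=d);c=(proj(n,[[stand[0],stand[1],z]])[0]).astype(int)
        a_=cv2.resize(P[c[0]-32:c[0]+32,c[1]-32:c[1]+32,::-1],None,fx=6.2,fy=6.2,interpolation=cv2.INTER_CUBIC)
        q=np.r_[p[:2]+off,a]
        try:print(n,meas(n,[0,2] if n=='top' else [0,1,2,3],P,z+2.5,q,4))
        except Exception as e:print(e)
        S={'top':[487.4,-334.2,.2125],'side':[489.5,-332.7,.2125]}[n]
        for r,cc in proj(n,np.c_[T2(S,HO),np.full(4,178)]):cv2.circle(a_,(int((cc-c[1]+32.5)*6.2),int((r-c[0]+32.5)*6.2)),1,(0,0,255),-1)
        im.append(a_);print(n,'origin',c-32)
    cv2.imwrite(f'pics/l{tag}.png',np.hstack(im))
E
python3 -c "
from look import *
look('3',np.array([-2.3,1.]),[488,-333.5])"
```

```text
[ 490.40643968 -335.79917748  215.72910473] 0.2105843029780484 [-0.66933715 -0.09076777 -3.86269175] 14.925 under 184.8291047308323
top (array([ 4.87229e+02, -3.34672e+02,  2.06000e-01]), array([-0.2, -0.1,  0.2,  0.1]), [[179.4, 380.6], [206.0, 391.0]])
top origin [156 370]
side (array([ 4.8725e+02, -3.2985e+02,  2.5200e-01]), array([-3. ,  0.1,  1.5, -0.7,  0.8,  0.8,  0.9, -0.3]), [[136.4, 321.1], [111.1, 324.7], [131.9, 347.4], [115.3, 349.5]])
side origin [ 91 303]
```

View pics/l3.png

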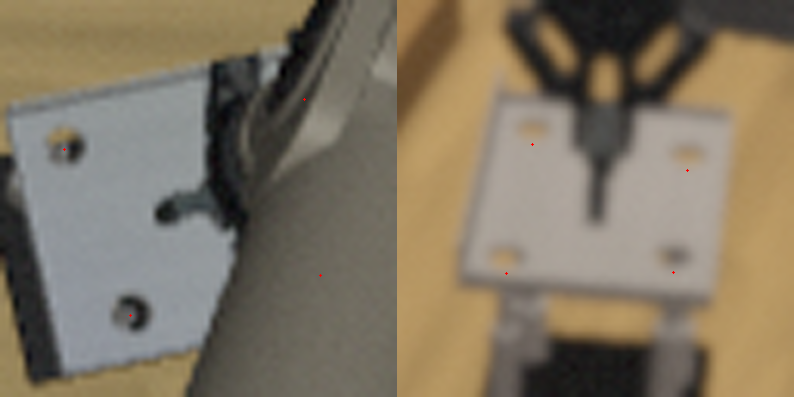

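Run:
```python
from hf import *
for z in(186,187.3,189):print(clickfit('side',[0,1,2,3],[[131.8,320.1],[111.1,324.4],[131.8,347.5],[115.2,349.4]],z,[486,-330,.2]))
```

```text
(array([ 4.91375e+02, -3.39128e+02,  2.15000e-01]), array([-0. ,  0.2,  0.1,  0. , -0.2, -0.2,  0.1, -0. ]))
(array([ 4.90846e+02, -3.37312e+02,  2.15000e-01]), array([ 0. ,  0.2,  0.1,  0. , -0.2, -0.2,  0.1, -0. ]))
(array([ 4.90155e+02, -3.34939e+02,  2.16000e-01]), array([ 0. ,  0.1,  0.1,  0. , -0.1, -0.2,  0.1,  0. ]))
```

Emit:
{"fn": "jog_arm", "kwargs": {
  "series": [
    [[8,0.04,0,0.2,0],[8,0,0,0.3,0],[8,0,0,0.3,0],[8,0,0,0.3,0],[8,0,0,0.3,0],[8,0,0,0.1,0],[8,0,0,0,0]]
  ]
}}

```text
time_s: 15.9
tool_pos: [490.0, -334.8, 177.9]
ee_rot: [-1.976, -2.442, 0.0]
wrist_force: [-0.1, -1.3, -3.2]
grip_width: 0.127
grasp_force: 78.2
```

```bash
python3 -c "
from look import *
look('4',np.array([-2.8,1.]),[488,-333.5])"
```

```text
[ 490.02912783 -334.7580774   177.87610583] 0.210599158903379 [-0.10295794 -1.27375938 -3.17790097] 15.9 under 146.9761058311716
top (array([ 4.88652e+02, -3.33612e+02,  2.14000e-01]), array([ 0.,  0., -0., -0.]), [[180.5, 378.6], [206.7, 389.0]])
top origin [158 368]
side (array([ 4.92216e+02, -3.42954e+02,  2.03000e-01]), array([-0.7, -0. ,  1.2, -0.1, -0.5, -0.1,  0.1,  0.3]), [[139.7, 320.1], [117.1, 324.7], [139.5, 346.7], [122.5, 348.8]])
side origin [ 99 303]
```

View pics/l4.png

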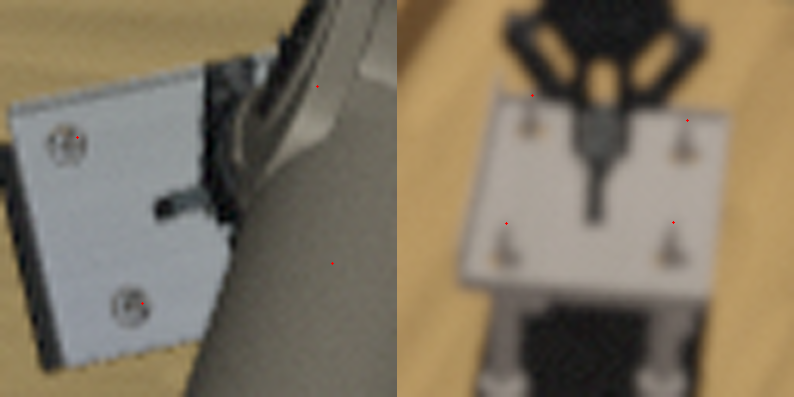

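Emit:
{"fn": "jog_arm", "kwargs": {
  "series": [
    [[8,0,0,0.2,0],[8,0,0,0.2,0],[8,0,0,0.06,0],[8,0,0,0.06,0]]
  ]
}}

```text
time_s: 16.5
tool_pos: [489.8, -334.6, 165.7]
ee_rot: [-1.975, -2.442, 0.001]
wrist_force: [-4.1, 2.5, 5.5]
grip_width: 0.128
grasp_force: 79.6
```

Emit:
{"fn": "jog_arm", "kwargs": {
  "series": [
    [[8,0,0,0.06,0],[8,0,0,0.06,0],[8,0,0,0,0]]
  ]
}}

```text
time_s: 16.88
tool_pos: [490.4, -335.1, 161.9]
ee_rot: [1.975, 2.442, -0.0]
wrist_force: [0.4, -0.3, -3.9]
grip_width: 0.126
grasp_force: 78.3
```

Emit:
{"fn": "jog_arm", "kwargs": {
  "series": [
    [[8,0,0,0.1,0],[8,0,0,0.2,0],[8,0,0,0.3,0],[8,0,0,0.3,0],[8,0,0,0.3,0],[8,0,0,0.3,0],[8,0,0,0.3,0],[8,0,0,0.2,0]]
  ]
}}

```text
time_s: 17.88
tool_pos: [490.2, -335.0, 111.7]
ee_rot: [1.975, 2.442, -0.0]
wrist_force: [1.0, -2.1, -2.3]
grip_width: 0.125
grasp_force: 78.4
```

Underside about 81 mm; 26 mm to go.

Emit:
{"fn": "jog_arm", "kwargs": {
  "series": [
    [[8,0,0,0.25,0],[8,0,0,0.25,0],[8,0,0,0.2,0],[8,0,0,0.1,0],[8,0,0,0.1,0],[8,0,0,0,0]]
  ]
}}

```text
time_s: 18.62
tool_pos: [490.2, -335.0, 89.4]
ee_rot: [1.975, 2.442, -0.0]
wrist_force: [1.7, -3.5, -5.0]
grip_width: 0.129
grasp_force: 78.3
```

Emit:
{"fn": "jog_arm", "kwargs": {
  "series": [
    [[8,0,0,0.05,0],[8,0,0,0.05,0],[8,0,0,0,0]]
  ]
}}

```text
time_s: 19.0
tool_pos: [490.2, -335.0, 87.2]
ee_rot: [1.975, 2.442, -0.0]
wrist_force: [1.8, -2.5, -2.9]
grip_width: 0.126
grasp_force: 78.5
```

Emit:
{"fn": "jog_arm", "kwargs": {
  "series": [
    [[8,0,0,0.04,0],[8,0,0,0.04,0],[8,0,0,0,0]]
  ]
}}

```text
time_s: 19.38
tool_pos: [490.3, -335.1, 85.9]
ee_rot: [1.975, 2.442, -0.0]
wrist_force: [-1.1, -3.1, 4.2]
grip_width: 0.126
grasp_force: 79.6
```

Emit:
{"fn": "jog_arm", "kwargs": {
  "series": [
    [[8,0,0,0.03,0],[60,0,0,0,0],[60,0,0,0,0],[60,0,0,0,0],[60,0,0,-0.3,0],[60,0,0,-0.8,0],[60,0,0,-1,0],[60,0,0,-1,0]]
  ]
}}

```text
time_s: 20.38
tool_pos: [490.1, -334.6, 163.0]
ee_rot: [1.976, 2.443, 0.0]
wrist_force: [0.4, 0.5, -1.0]
grip_width: 0.703
grasp_force: 0.0
```

Emit:
{"fn": "jog_arm", "kwargs": {
  "series": [
    [[85,0,0,-1,0],[85,0,0,-1,0],[85,0,0,-1,0],[85,1,0,0,0],[85,1,0,0,0],[85,1,0,0,0],[85,1,0,0,0],[85,1,0.1,0,0]]
  ]
}}

```text
time_s: 21.38
tool_pos: [465.9, -210.5, 236.9]
ee_rot: [1.976, 2.443, -0.0]
wrist_force: [-1.1, 0.3, -0.2]
grip_width: 0.997
grasp_force: 0.0
```

Run:
```python
from plan import *
from hf import *
o,p,a=state();print(p,a,o['time_s'])
for n in('top','side'):
    P,d=cams.camera(n);np.savez(n+'5.npz',p=P,d=d)
    print(n,'L',meas(n,[0,1,2,3],P,57.5,[488,-333.5,.2125],4))
    X=cloud(n,d)
    # small tray: bar by depth; floor outline
    L=inv2([577,18,.57],X[...,:2]);m=(d>0)&(X[...,2]>48)&(X[...,2]<66)&(abs(L[...,0])<25)&(abs(L[...,1])<45)
    r=cv2.minAreaRect(X[m][:,:2].astype(np.float32));print(n,'bar',m.sum(),X[m].mean(0),r)
    g=(d>0)&(X[...,2]>9)&(X[...,2]<36)&(abs(L[...,0]-65)<12)&(abs(L[...,1])<95)
    vx=cv2.fitLine(X[g][:,:2].astype(np.float32),cv2.DIST_HUBER,0,.01,.01).ravel();print('guard',g.sum(),vx)
    print(n,'S',tray_fit(n,P,d,[577,18,.57],0,0))
plan([(577,18,120,.57)])
```

```text
[ 465.92735796 -210.54853953  236.88678634] 0.21057032443281484 21.375
top L (array([ 4.82868e+02, -3.32673e+02,  3.03000e-01]), array([-0.2,  1.9, -0.1, -1.4,  0.1, -0.2,  0.2, -0.3]), [[187.6, 372.4], [176.8, 410.2], [210.9, 386.3], [202.3, 413.7]])
top bar 51 [572.22889193  17.90530204  57.61955025] ((572.8662719726562, 18.567890167236328), (13.212468147277832, 59.55576705932617), 34.98673629760742)
guard 86 [ 5.6145781e-01 -8.2750535e-01  6.2161865e+02  5.7307495e+01]
top S (array([5.69749084e+02, 9.09472683e+00, 5.50330499e-01]), array([ 0.2,  2.6,  2.5, -1.3, -1.4, -1. , -1.3, -0.3]), array([6.3, 6.1]), np.int64(58))
side L (array([ 4.92772e+02, -3.53702e+02,  1.58000e-01]), array([-0.2,  0.3, -0.6, -0.6,  0.4, -0.1,  0.3,  0.3]), [[156.1, 319.4], [135.8, 326.2], [156.1, 345.4], [139.8, 348.6]])
side bar 48 [572.79085128  25.37007952  57.16051635] ((575.29541015625, 21.751575469970703), (12.4531888961792, 61.789215087890625), 34.148948669433594)
guard 63 [ 5.6896055e-01 -8.2236481e-01  6.2604181e+02  5.9549286e+01]
side S (array([578.45967284,  18.64306356,   0.58893675]), array([-2. ,  1.6,  0.2,  1.8,  0.6, -1.2,  1.7, -2.3]), array([-0.6, 10.4]), np.int64(57))
[[[85,0.88,0.7,0.52,-0.23],[85,0.85,0.73,0.52,-0.23],[85,0.82,0.76,0.52,-0.23],[85,0.79,0.79,0.52,-0.23],[85,0.76,0.82,0.52,-0.23],[85,0.72,0.85,0.52,-0.23],[85,0.69,0.88,0.52,-0.23],[85,0.65,0.91,0.52,-0.23]]]
[[[85,0.62,0.93,0.52,-0.23]]]
```

Run:
```python
from plan import *
from hf import *
print(clickfit('top',[0,1,2,3],[[172,284.2],[152.9,312.9],[190.4,300.4],[175.4,323.9]],3,[574,19,.6]))
for n in('top','side'):print(n,meas(n,[0,1,2,3],np.load(n+'5.npz')['p'],3,[574.5,19.5,.6],4))
plan([(574,20,110,.6)])
```

```text
(array([575.871,  18.668,   0.589]), array([-0.1, -0.1,  0.1,  0.1, -0. ,  0.3, -0. , -0.3]))
top (array([579.189,  22.368,   0.606]), array([ 1. ,  0.7,  1.5,  0.7, -1.2, -0.7, -1.3, -0.7]), [[170.4, 282.4], [150.6, 311.1], [190.9, 300.8], [175.6, 323.4]])
side (array([576.106,  15.937,   0.599]), array([-2.1, -0.8,  2.8,  0.2, -0.3,  0.2, -0.2,  0.3]), [[231.0, 272.1], [199.0, 264.0], [221.0, 298.0], [200.0, 291.2]])
[[[85,0.89,0.68,0.56,-0.24],[85,0.86,0.72,0.56,-0.24],[85,0.83,0.76,0.56,-0.24],[85,0.79,0.79,0.56,-0.24],[85,0.76,0.83,0.56,-0.24],[85,0.72,0.86,0.56,-0.24],[85,0.69,0.89,0.56,-0.24],[85,0.65,0.92,0.56,-0.24]]]
[[[85,0.61,0.94,0.56,-0.24]]]
```

Emit:
{"fn": "jog_arm", "kwargs": {
  "series": [
    [[85,0.9,0.7,0.4,-0.24],[85,0.85,0.7,0.5,-0.24],[85,0.83,0.75,0.6,-0.24],[85,0.8,0.8,0.6,-0.24],[85,0.75,0.83,0.6,-0.24],[85,0.72,0.87,0.6,-0.24],[85,0.7,0.9,0.6,-0.24],[85,0.65,0.92,0.6,-0.24]]
  ]
}}

```text
time_s: 22.48
tool_pos: [564.4, -6.5, 122.5]
ee_rot: [-1.534, -2.74, -0.0]
wrist_force: [0.2, -0.4, 0.4]
grip_width: 0.993
grasp_force: 0.0
```

Emit:
{"fn": "jog_arm", "kwargs": {
  "series": [
    [[85,0.6,0.95,0.5,-0.24],[85,0,0,0,0],[85,0,0,0,0]]
  ]
}}

```text
time_s: 22.85
tool_pos: [576.3, 16.1, 111.1]
ee_rot: [-1.482, -2.769, 0.001]
wrist_force: [-0.6, -0.1, 0.4]
grip_width: 0.994
grasp_force: 0.0
```

Run:
```python
from plan import *
print(state()[1:])
plan([(575,19,29.5,.595)],nmin=5)
```

```text
(array([576.3041683 ,  16.12719432, 111.05740678]), np.float64(0.5882892534695483))
[[[85,0.02,0.0,0.65,-0.01],[85,0.02,0.0,0.65,-0.01],[85,0.02,0.0,0.65,-0.01],[85,0.02,0.0,0.65,-0.01],[85,0.02,0.0,0.65,-0.01]]]
```

Emit:
{"fn": "jog_arm", "kwargs": {
  "series": [
    [[85,0.12,0,0.7,-0.04],[85,0,0,0.7,0],[85,0,0,0.7,0],[85,0,0,0.7,0],[85,0,0,0.45,0],[85,0,0,0,0]]
  ]
}}

```text
time_s: 23.6
tool_pos: [574.3, 18.4, 29.4]
ee_rot: [-1.472, -2.773, 0.002]
wrist_force: [0.6, 0.5, 0.1]
grip_width: 0.997
grasp_force: 0.0
```

Emit:
{"fn": "jog_arm", "kwargs": {
  "series": [
    [[8,0,0,0,0],[8,0,0,0,0],[8,0,0,0,0],[8,0,0,0,0],[8,0,0,0,0],[8,0,0,0,0]]
  ],
  "grip_force": 80
}}

```text
time_s: 24.35
tool_pos: [575.7, 18.6, 31.2]
ee_rot: [1.473, 2.774, 0.001]
wrist_force: [0.3, -0.1, 5.5]
grip_width: 0.128
grasp_force: 79.3
```

Emit:
{"fn": "jog_arm", "kwargs": {
  "series": [
    [[8,0,0,-0.3,0],[8,0,0,-0.7,0],[8,0,0,-1,0],[8,0,0,-1,0],[8,0,0,-1,0],[8,0,0,-1,0],[8,0,0,-1,0],[8,0,0,-1,0]]
  ]
}}

```text
time_s: 25.35
tool_pos: [574.3, 18.4, 206.8]
ee_rot: [-1.473, -2.775, 0.001]
wrist_force: [0.2, 0.3, -4.4]
grip_width: 0.123
grasp_force: 78.1
```

Run:
```python
from plan import *
print(state()[1:])
plan([(500,-100,245,.3),(490,-335,245,.2106)])
```

```text
(array([574.29153464,  18.39689191, 206.80652577]), np.float64(0.5947883318069185))
[[[85,-0.38,-0.85,-0.25,0.28],[85,-0.42,-0.83,-0.25,0.28],[85,-0.46,-0.81,-0.25,0.28],[85,-0.5,-0.79,-0.25,0.28],[85,-0.54,-0.76,-0.25,0.28],[85,-0.57,-0.74,-0.25,0.28],[85,-0.89,-0.32,-0.0,0.05],[85,-0.89,-0.31,-0.0,0.05]]]
[[[85,-0.89,-0.3,-0.0,0.05],[85,-0.89,-0.29,-0.0,0.05],[85,-0.9,-0.28,-0.0,0.05],[85,-0.9,-0.28,-0.0,0.05],[85,-0.9,-0.27,-0.0,0.05],[85,-0.9,-0.26,-0.0,0.05],[85,-0.91,-0.25,-0.0,0.05],[85,-0.91,-0.24,-0.0,0.05]]]
```

Emit:
{"fn": "jog_arm", "kwargs": {
  "series": [
    [[8,-0.4,-0.85,-0.25,0.28],[8,-0.4,-0.85,-0.25,0.28],[8,-0.45,-0.8,-0.25,0.28],[8,-0.5,-0.8,-0.25,0.28],[8,-0.55,-0.75,-0.25,0.28],[8,-0.55,-0.75,-0.25,0.28],[8,-0.9,-0.3,0,0.05],[8,-0.9,-0.3,0,0.05]]
  ]
}}

```text
time_s: 26.35
tool_pos: [499.4, -149.1, 243.1]
ee_rot: [1.885, 2.512, 0.0]
wrist_force: [-0.2, -1.3, -3.3]
grip_width: 0.128
grasp_force: 78.3
```

Emit:
{"fn": "jog_arm", "kwargs": {
  "series": [
    [[8,-0.9,-0.3,0,0.05],[8,-0.9,-0.3,0,0.05],[8,-0.9,-0.28,0,0.05],[8,-0.9,-0.28,0,0.05],[8,-0.9,-0.27,0,0.05],[8,-0.9,-0.26,0,0.05],[8,-0.9,-0.25,0,0.05],[8,-0.9,-0.25,0,0.05]]
  ]
}}

```text
time_s: 27.35
tool_pos: [491.3, -336.9, 243.0]
ee_rot: [1.972, 2.446, -0.0]
wrist_force: [0.6, -0.0, -3.6]
grip_width: 0.126
grasp_force: 78.4
```

Emit:
{"fn": "jog_arm", "kwargs": {
  "series": [
    [[8,0,0,0,0],[8,0,0,0,0]]
  ]
}}

```text
time_s: 27.6
tool_pos: [491.6, -334.9, 242.9]
ee_rot: [-1.971, -2.446, -0.001]
wrist_force: [0.6, 0.4, -4.0]
grip_width: 0.124
grasp_force: 78.3
```

```bash
python3 -c "
from look import *
look('6',np.array([-1.,1.]),[488,-333.5])"
```

```text
[ 491.57118046 -334.85534508  242.92542572] 0.21449245259238076 [ 0.5631544   0.42630142 -4.04179304] 27.6 under 212.02542572464145
top (array([ 4.97873e+02, -3.38819e+02,  2.45000e-01]), array([ 1.7,  0.7, -1.7, -0.7]), [[174.1, 381.9], [204.6, 395.0]])
top origin [155 372]
side (array([ 4.83321e+02, -3.34220e+02,  7.90000e-02]), array([-0.4, -0.2,  2.1,  1. , -2.3,  0.2,  1. , -1. ]), [[125.7, 320.0], [103.3, 327.9], [129.6, 346.9], [110.3, 354.2]])
side origin [ 85 304]
```

Run:
```python
from h import *
im=[]
for n,(r,c) in(('top',(160,370)),('side',(92,310))):
    P=np.load(n+'6.npz')['p'][r:r+50,c:c+50,::-1]
    im.append(cv2.resize(P,None,fx=8,fy=8,interpolation=cv2.INTER_CUBIC))
cv2.imwrite('pics/l6b.png',np.hstack(im))
```

```text
(no output)
```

View pics/l6b.png

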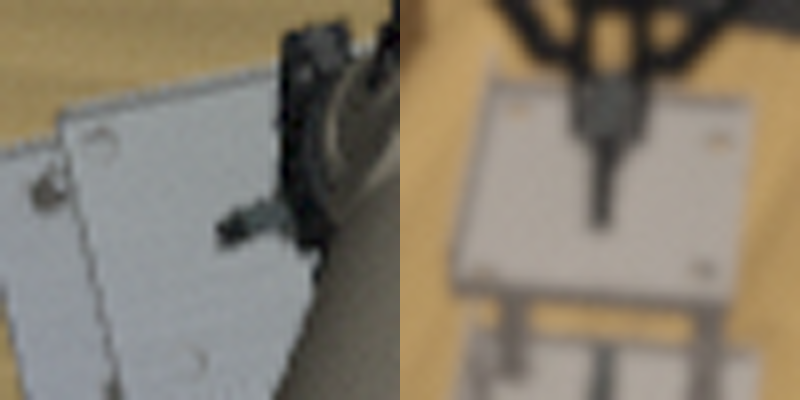

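Run:
```python
from hf import *
z=214.5
L=lambda q,p,a:np.round(inv2([p[0],p[1],a],q[:2]),1)
p1=(485.62,-332.32);a1=.196;p2=(491.57,-334.86);a2=.2145
q=clickfit('side',[0,1,2,3],[[126.4,320.8],[105.7,325.8],[126.2,348.2],[109.9,350.8]],z,[486,-330,.2]);print('large',q,L(q[0],p1,a1))
q=clickfit('side',[0,1,2,3],[[125.4,320],[104.9,324.1],[124.9,347.5],[108.9,349.25]],z,[486,-330,.2]);print('small',q,L(q[0],p2,a2))
for rc,p,a,h in(((194.7,375.2),p1,a1,100),((190.75,380.75),p2,a2,86)):
  for zz in(212,224):
    e=inv2([*p,a],atz('top',rc,zz)[:2]);print('edge',zz,np.round(e,1),'y off',round(e[1]-h,1))
# canny-free: edge transition along left edge, subpixel, both images
for f,p,a,h in(('top2.npz',p1,a1,100),('top6.npz',p2,a2,86)):
    G=cv2.cvtColor(np.load(f)['p'],cv2.COLOR_RGB2GRAY).astype(np.float32);r=[]
    s=np.arange(-14,14,.25);acc=0
    for x in np.arange(-40,45,2.5):
        X=T2([*p,a],np.c_[np.full(len(s),x),h+s]);m=proj('top',np.c_[X,np.full(len(s),212)]).astype(np.float32)
        acc=acc+cv2.remap(G,m[:,1:2],m[:,0:1],cv2.INTER_LINEAR).ravel()
    g=np.gradient(cv2.GaussianBlur(acc[None],(9,1),2).ravel());print(f,[(s[k],round(float(g[k]),1)) for k in range(1,len(s)-1) if abs(g[k])>abs(g[k-1]) and abs(g[k])>=abs(g[k+1]) and abs(g[k])>15])
```

```text
large (array([ 4.86925e+02, -3.34734e+02,  1.98000e-01]), array([-0.2,  0. , -0. , -0.1,  0.1,  0.1,  0.1,  0. ])) [ 0.8 -2.6]
small (array([ 4.93261e+02, -3.39755e+02,  2.24000e-01]), array([-0.1,  0.1, -0. , -0.1,  0.2, -0.1, -0.1,  0. ])) [ 0.6 -5.1]
edge 212 [ -1.6 101.4] y off 1.4
edge 224 [ -2.6 103.2] y off 3.2
edge 212 [ 4.3 83.5] y off -2.5
edge 224 [ 3.2 85.6] y off -0.4
top2.npz [(np.float64(1.75), -128.5)]
top6.npz [(np.float64(-3.25), -69.5), (np.float64(1.0), 43.3)]
```

Emit:
{"fn": "jog_arm", "kwargs": {
  "series": [
    [[8,0.09,-0.03,0.3,0],[8,0,0,0.4,0],[8,0,0,0.4,0],[8,0,0,0.2,0],[8,0,0,0,0],[8,0,0,0,0]]
  ]
}}

```text
time_s: 28.45
tool_pos: [490.4, -333.5, 210.9]
ee_rot: [1.971, 2.445, 0.0]
wrist_force: [0.1, 0.2, -4.3]
grip_width: 0.122
grasp_force: 78.3
```

Emit:
{"fn": "jog_arm", "kwargs": {
  "series": [
    [[8,0,0,0.06,0],[8,0,0,0.06,0],[8,0,0,0,0]]
  ]
}}

```text
time_s: 28.82
tool_pos: [490.0, -333.3, 207.5]
ee_rot: [-1.971, -2.446, 0.0]
wrist_force: [-0.0, -0.6, -3.0]
grip_width: 0.124
grasp_force: 78.3
```

Emit:
{"fn": "jog_arm", "kwargs": {
  "series": [
    [[8,0,0,0.06,0],[8,0,0,0.06,0],[8,0,0,0,0]]
  ]
}}

```text
time_s: 29.2
tool_pos: [490.0, -333.3, 204.4]
ee_rot: [-1.971, -2.446, 0.0]
wrist_force: [0.7, -0.4, -2.8]
grip_width: 0.127
grasp_force: 78.3
```

Emit:
{"fn": "jog_arm", "kwargs": {
  "series": [
    [[8,0,0,0.06,0],[8,0,0,0.06,0],[8,0,0,0,0]]
  ]
}}

```text
time_s: 29.58
tool_pos: [490.0, -333.3, 201.4]
ee_rot: [-1.971, -2.446, 0.0]
wrist_force: [0.2, 0.1, -4.5]
grip_width: 0.124
grasp_force: 78.3
```

Emit:
{"fn": "jog_arm", "kwargs": {
  "series": [
    [[8,0,0,0.06,0],[8,0,0,0.06,0],[8,0,0,0,0]]
  ]
}}

```text
time_s: 29.95
tool_pos: [490.0, -333.3, 198.4]
ee_rot: [-1.971, -2.446, 0.0]
wrist_force: [-0.5, -1.2, -3.7]
grip_width: 0.125
grasp_force: 78.3
```

Emit:
{"fn": "jog_arm", "kwargs": {
  "series": [
    [[8,0,0,0.06,0],[8,0,0,0.06,0],[8,0,0,0,0]]
  ]
}}

```text
time_s: 30.32
tool_pos: [490.0, -333.3, 195.4]
ee_rot: [-1.971, -2.446, 0.0]
wrist_force: [0.8, -0.2, -3.3]
grip_width: 0.123
grasp_force: 78.3
```

Emit:
{"fn": "jog_arm", "kwargs": {
  "series": [
    [[8,0,0,0.06,0],[8,0,0,0.06,0],[8,0,0,0,0]]
  ]
}}

```text
time_s: 30.7
tool_pos: [490.0, -333.3, 192.4]
ee_rot: [-1.971, -2.446, 0.0]
wrist_force: [-0.9, 0.2, -3.2]
grip_width: 0.122
grasp_force: 78.3
```

Emit:
{"fn": "jog_arm", "kwargs": {
  "series": [
    [[8,0,0,0.1,0],[8,0,0,0.1,0],[8,0,0,0.1,0],[8,0,0,0,0]]
  ]
}}

```text
time_s: 31.2
tool_pos: [489.9, -333.2, 184.7]
ee_rot: [-1.971, -2.446, 0.0]
wrist_force: [1.1, 0.4, -3.7]
grip_width: 0.125
grasp_force: 78.3
```

Emit:
{"fn": "jog_arm", "kwargs": {
  "series": [
    [[8,0,0,0.1,0],[8,0,0,0.1,0],[8,0,0,0.1,0],[8,0,0,0.1,0],[8,0,0,0,0]]
  ]
}}

```text
time_s: 31.82
tool_pos: [489.9, -333.3, 174.7]
ee_rot: [-1.971, -2.446, 0.0]
wrist_force: [-0.4, -0.7, -3.8]
grip_width: 0.124
grasp_force: 78.3
```

Underside near 144 mm, running free; 9 mm to go.

Emit:
{"fn": "jog_arm", "kwargs": {
  "series": [
    [[8,0,0,0.1,0],[8,0,0,0.1,0],[8,0,0,0.05,0],[8,0,0,0,0]]
  ]
}}

```text
time_s: 32.33
tool_pos: [490.1, -333.3, 168.7]
ee_rot: [-1.971, -2.446, 0.0]
wrist_force: [0.1, -0.6, -4.7]
grip_width: 0.123
grasp_force: 78.3
```

Emit:
{"fn": "jog_arm", "kwargs": {
  "series": [
    [[8,0,0,0.04,0],[8,0,0,0.04,0],[8,0,0,0,0]]
  ]
}}

```text
time_s: 32.7
tool_pos: [490.1, -333.3, 166.7]
ee_rot: [-1.971, -2.446, 0.0]
wrist_force: [-0.4, 0.1, -4.8]
grip_width: 0.125
grasp_force: 78.3
```

Emit:
{"fn": "jog_arm", "kwargs": {
  "series": [
    [[8,0,0,0.04,0],[8,0,0,0.02,0],[8,0,0,0,0]]
  ]
}}

```text
time_s: 33.08
tool_pos: [490.2, -333.4, 166.1]
ee_rot: [1.971, 2.446, -0.0]
wrist_force: [-2.1, 1.5, 4.0]
grip_width: 0.124
grasp_force: 79.3
```

Emit:
{"fn": "jog_arm", "kwargs": {
  "series": [
    [[60,0,0,0,0],[60,0,0,0,0],[60,0,0,0,0],[60,0,0,-0.3,0],[60,0,0,-0.8,0],[60,0,0,-1,0],[60,0,0,-1,0],[60,0,0,-1,0]]
  ]
}}

```text
time_s: 34.08
tool_pos: [490.3, -333.4, 269.3]
ee_rot: [1.971, 2.445, 0.0]
wrist_force: [-0.2, -0.6, -0.6]
grip_width: 0.7
grasp_force: 0.0
```

Emit:
{"fn": "jog_arm", "kwargs": {
  "series": [
    [[60,1,0,-0.2,0],[60,1,0,0,0],[60,1,0,0,0],[60,1,0,0,0],[60,1,0,0,0],[60,1,0,0,0],[60,1,0,0,0],[60,0,0,0,0]]
  ]
}}

```text
time_s: 35.08
tool_pos: [452.9, -159.9, 273.0]
ee_rot: [1.967, 2.449, 0.0]
wrist_force: [0.5, -0.5, 0.3]
grip_width: 0.702
grasp_force: 0.0
```

Run:
```python
from hf import *
im=[]
for n in('top','side'):
    P,d=cams.camera(n);X=cloud(n,d);c=(proj(n,[[488,-333.5,100]])[0]).astype(int)
    L=inv2([488.5,-333.5,.2125],X[...,:2]);print(n)
    m=(d>0)&(abs(L[...,0])<58)&(abs(L[...,1])<78)&(X[...,2]>130)&(X[...,2]<150)
    A=np.c_[L[m],np.ones(m.sum())];k,*_=np.linalg.lstsq(A,X[m][:,2],rcond=None);print('upper floor',k,m.sum())
    m=(d>0)&(abs(L[...,0])<70)&(abs(L[...,1])<95)&(X[...,2]>48)&(X[...,2]<72);print('lower',np.median(X[m][:,2]),m.sum())
    im.append(cv2.resize(P[c[0]-40:c[0]+40,c[1]-40:c[1]+40,::-1],None,fx=5,fy=5,interpolation=cv2.INTER_CUBIC))
cv2.imwrite('pics/fin.png',np.hstack(im))
```

```text
top
upper floor [-3.51322953e-03  1.26255070e-03  1.39973325e+02] 1064
lower 59.74083143924702 62
side
upper floor [ 4.14206826e-03 -2.28535064e-03  1.40351072e+02] 548
lower 59.844893045070194 481
```

View pics/fin.png

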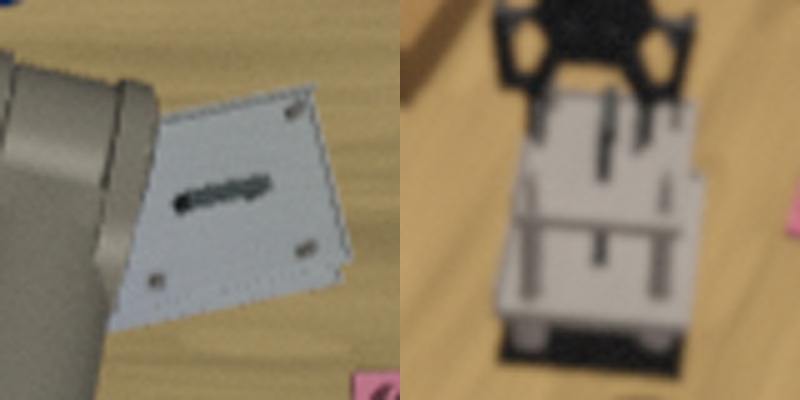

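The last picture shows post tips through the upper tray's holes (top view near (295,108), (305,250) and (157,280)). The depth readings put the floors at 140 mm and 60 mm, i.e. undersides at 135 mm and 55 mm, both level and home.

```bash
python3 -c "
from station import job
print(job.job_done())"
```

```text
the job is handed in; nothing more can be done
None
```

The job is handed in: depth readings put the larger tray at the lower-shoulder height (55 mm) and the smaller, level, at the upper-shoulder height (135 mm), both lowered gently (at most about 10 N at the readings taken), and no contact with the bottles, tub or plates was seen.

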